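# Seat a hanging stud with the ratchet press

## Robot

A 6-joint arm with a two-finger parallel gripper is mounted at the origin on a cart in front of the work surface, level with it; the furniture and walls round the work are solid. World frame = base frame: x ahead of the robot, y to its left, z up, the work surface at z = 0. Lengths are in m, angles in rad, forces in N, time in s.
With the tool pointing down it reaches from about 0.375 to 0.75 m from the base axis. Payload 9 kg.
Tool frame: the origin (TCP) lies on the centre line of the jaws, within the pads' length; the fingertips stand 11 mm ahead of it and the grasp point (between the pads) lies 8 mm behind it (ctrl.finger_overhang is the distance from the TCP to the fingertips, in m); z points along the fingers, y is the line along which they close (so a half turn about z gives the same grasp; the last joint's range is limited). The gripper opens to 85 mm and grips with 20 to 120 N. Pads are 22 mm wide; open, the fingers measure 114 mm over their backs; the gripper's body (76 mm by 85 mm) begins 54 mm behind the grasp point. The pads swing forward as they close: fully open they stand 13 mm farther back than shut.
Start: joints at [0.938, 0.104, 0.097, 1.564, 0, 1.353], TCP at [0.242, 0.549, 0.242] pointing down, gripper open.
Joint ranges: [-2.99, 2.99], [-0.84, 1.86], [-1.1, 1.16], [-1.84, 2.11], [-1.51, 1.56], [-3.14, 3.14]. Speed limits (rad/s): [2.22, 2.22, 2.57, 3.14, 3.14, 3.14].

## Interface

Orientations are given as a rotation vector (axis times angle).
In Python, from bench import ctrl gives the robot as it stands. Calls block until the motion is done:
- ctrl.move_ptp(position, orientation): joint-space move of the TCP to a pose.
- ctrl.line_to(position, orientation=None, max_speed=0.15, threshold=None): straight line of the TCP; orientation=None keeps the orientation; max_speed is the mean speed in m/s. With threshold (N) it stops when the force on the tool has changed by that much, and returns True; else False.
- ctrl.move_joints(angles): joint-space move.
- ctrl.grip(opening): finger opening in m; the grip force is fixed at half the most; returns when the fingers have stopped.
- ctrl.wait(seconds).
- ctrl.ik(position, orientation): joint angles nearest the present ones, or None.
- ctrl.sense(): the state.
- ctrl.get_image(name): name is "scene" or "top" or "wrist"; returns (picture, depth): 420x560x3 uint8, red, green, blue; 420x560 float32, m along the optical axis (not along the pixel's ray), 0 where there is no reading.
- ctrl.camera_model(name): a dict with "vertical_fov" (degrees; the focal length in pixels is half the picture's height over the tangent of half this angle, whatever the lens; pixels are square), "cx", "cy" (the principal point, pixels), "world_to_cam" (4x4, takes a point from world to camera coordinates). Camera axes: x right, y down, z forward; pixel columns grow to the right and rows downward; lengths in m; the calibration is good to about 2 mm. The wrist camera is an equidistant fisheye: a pixel r from the principal point sees the ray r / f radians off the axis. A picture is of the moment at which its call begins: read the wrist's pose just before it. camera_model takes no time and is no camera call; for the wrist camera it gives the pose at the moment of the call.
A pose or a line that the arm cannot do raises ctrl.Unreachable and nothing moves.
- ctrl.hand_in(): hands the job in; it is judged then, once.
The state is a dict: "t": time; "qpos": joint angles; "qd": joint speeds; "joint_efforts": joint torques, N m; "position": TCP position; "orientation": TCP orientation; "ft_force": force on the tool from outside, world axes, zero at the start; "wrist_torque": the same for the moment, N m; "gripper_width": finger opening in m; "gripper_force": force on a finger pad.
Only numpy, scipy, OpenCV 4.12 (cv2) and the standard library are available. Lean on these libraries where they do the work, as an engineer would, in place of code of your own. Each camera call takes 0.05 s, during which the arm holds its last target. There are 200 camera calls.

## Task

Press the brass stud fully home in the wooden tag block: gently squeeze the two steel handles of the ratchet press together until the ratchet catches on its last tooth, and let go so that it stays locked on its own. Then unlock it by pressing the blue thumb rest gently straight down, so that the handles spring fully open again. Do not disturb the goods around it.

Things in the scene. Friction and masses are not known exactly. Their poses are not given: they have to be found in the camera images.
- press_base: bench ratchet press, like big locking scissors lying level on a column over a bolted grey plate (125x86x12 mm). Origin: on the table under the pivot; handles point along its -x, jaws with the wooden tag block along +x. The head (pivot, handles, jaws) sits at an UNMEASURED height on the column: mid-plane of the handle bars 75 to 115 mm above the table, to be found by touch or sight
- squeeze_spot (a point): point fixed to the base, midway between the handles, 100 mm from the pivot, 95 mm above the table (mean handle height), axes as the base. Handles: polished slippery steel bars 10 mm wide, 12 high, ending 150 mm from the pivot; squeeze from outside along y here: outer width 61 mm open, 31 locked on the last tooth, 28 at end of travel. Takes 8 to 20 N each side; over 45 N is too much
- thumb_spot (a point): point fixed to the base, on the outer half of the blue thumb rest (3 mm outside its centre) when the press is locked on the last tooth (129 mm before the pivot, 40 mm to the right); 105 mm above the table = mean height of the rest's top (true 85 to 125). Rest 26 (x) x 42 (y) x 6 mm, flat, slippery, top 10 mm above the handle mid-plane. Open, it lies 20 mm farther right (-y)
- ratchet_spot (a point): point fixed to the base amid the ratchet, between the handles 70 mm from the pivot, 95 mm above the table; its parts reach 14 mm above the handle mid-plane. The right handle is springy vertically: pressing the thumb rest down takes 3 to 6 N and 5 mm to clear the tooth, solid stop at 7 mm; over 15 N is too much. Cleared, the handles spring open by themselves
- left_handle (a joint): closing angle of each handle from fully open (0), rad: the ratchet catches at 0.095, 0.125 and (last tooth) 0.155; the end of travel, with the stud home, is 0.170. The right handle mirrors it
- stud (a joint): depth in m to which the brass stud (head 14 mm across, 3 mm thick, on the +y side of the wooden tag block, 50 mm past the pivot, moved by the jaw) is pressed in: home, head flat on the wood, at 0.0065; it starts 0 to 0.0015 and stays where it is pushed
- tulip_pink: pink tulip-shaped cup, 86 mm wide, 101 high, bystander; origin under its centre
- bird_blue: small grey-blue ceramic bird, 64 mm long, 45 high, bystander; origin under its centre
- bird_cream: small cream ceramic bird, 64 mm long, 45 high, bystander; origin under its centre
- pen_case: dark pen case box, 62 x 175 x 42 mm, long along its y, bystander; origin under its centre
- keyring_carousel: fixed wooden keyring carousel, 284 mm tall post on a round foot 110 mm across, beside the press on its right: keep the arm and gripper clear of it when coming in (pass above it or nearer to the robot); origin under its centre

How it is judged:
By the outcome, as a careful person would: the job done as asked, in the order asked, and still so for the second after the job is handed in, with the robot touching nothing.
It also fails if it takes over 53 s, if anything falls off the work surface, if the arm or the gripper's body presses on something with over 40 N, if the wrist force passes 120 N, or if a joint passes its speed limit or range.

## Working session

There is one attempt and no reset: what is moved stays moved. The work goes in short steps, each a Python script; the robot and the scene stay as the last script left them, time stands still between calls to the robot, and variables do not carry over. Pictures are saved under pics/ and viewed, at most 10 in all, crops included, and the job is handed in when it is done.

```bash
ls; mkdir -p pics; python3 - <<'E'
from bench import ctrl
import cv2,numpy as np
ims=[]
for n in("top","scene"):
    p,d=ctrl.get_image(n); np.save(f"pics/{n}_d.npy",d); cv2.imwrite(f"pics/{n}.png",p[:,:,::-1]); m=ctrl.camera_model(n); print(n,m)
print(ctrl.sense(),ctrl.finger_overhang)
E
```

```text
pics
top {'vertical_fov': 43.65102158107809, 'cx': 281.8433674050708, 'cy': 214.0686527110078, 'world_to_cam': array([[-0.01171152, -0.99993049,  0.00136203, -0.01904525],
       [-0.99646953,  0.01155772, -0.08315589,  0.51277795],
       [ 0.08313436, -0.0023311 , -0.99653562,  1.33450542],
       [ 0.        ,  0.        ,  0.        ,  1.        ]])}
scene {'vertical_fov': 42.080984084924744, 'cx': 292.3521672191084, 'cy': 211.1186218724714, 'world_to_cam': array([[ 0.75697003, -0.65344566, -0.00226713, -0.40493302],
       [-0.33051838, -0.37988434, -0.86397077,  0.22865306],
       [ 0.5636967 ,  0.65474931, -0.50353686,  1.06606396],
       [ 0.        ,  0.        ,  0.        ,  1.        ]])}
{'t': 0.1, 'qpos': array([9.38278876e-01, 1.04651796e-01, 9.65483490e-02, 1.56393218e+00,
       2.45599939e-05, 1.35311030e+00]), 'qd': array([-0.00147575, -0.00123248,  0.00117825,  0.00079462, -0.00053138,
       -0.00107705]), 'joint_efforts': array([ 5.00834562e-03, -5.58209860e+01,  5.04718208e+01,  1.30375117e-02,
       -4.55175568e-04, -3.53186647e-05]), 'position': array([0.24161804, 0.54887486, 0.24159367]), 'orientation': array([-6.46843562e-01, -3.07373438e+00,  1.75722034e-03]), 'ft_force': array([-0.04682228,  0.53090802,  0.1212545 ]), 'wrist_torque': array([-0.05941875,  0.01364359,  0.03954934]), 'gripper_force': 0.0, 'gripper_width': 0.0855966708873045} 0.011
```

View pics/top.png

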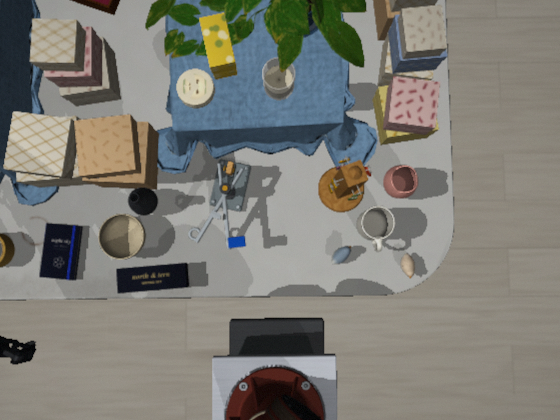

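View pics/scene.png

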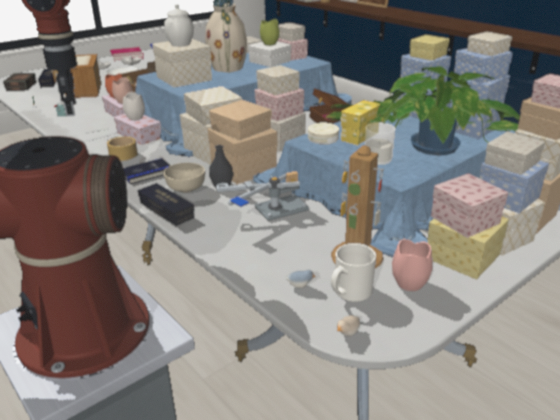

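```bash
cat > h.py <<'E'
from bench import ctrl
import numpy as np, cv2
from scipy.spatial.transform import Rotation as R
def unproj(n,u,v,z=None,d=None):
    """world point of pixel: at depth d, or on plane height z"""
    m=ctrl.camera_model(n); f=210/np.tan(np.radians(m["vertical_fov"]/2)); T=np.linalg.inv(m["world_to_cam"])
    r=np.array([(u-m["cx"])/f,(v-m["cy"])/f,1.])
    if d is not None: return (T@np.r_[r*d,1])[:3]
    w=T[:3,:3]@r; o=T[:3,3]; return o+w*(z-o[2])/w[2]
def down(yaw):  # tool z down, tool y along world angle yaw+90deg, tool x along yaw
    c,s=np.cos(yaw),np.sin(yaw)
    return R.from_matrix(np.array([[c,s,0],[s,-c,0],[0,0,-1.]])).as_rotvec()
E
python3 - <<'E'
from h import *
p=cv2.imread("pics/top.png"); d=np.load("pics/top_d.npy")
c=p[150:260,170:290]; cv2.imwrite("pics/crop1.png",cv2.resize(c,None,fx=5,fy=5,interpolation=cv2.INTER_CUBIC))
for (u,v) in [(237,242),(230,241),(243,242),(225,187),(240,205),(229,165),(229,225),(205,225),(341,180),(270,225)]:
    print(u,v,d[v,u],unproj("top",u,v,d=d[v,u]).round(4))
E
```

```text
237 242 1.28026 [0.4396 0.0854 0.0909]
230 241 1.28161 [0.4422 0.1026 0.0897]
243 242 1.2790636 [0.4394 0.0707 0.0921]
225 187 1.2849556 [0.5744 0.1137 0.0974]
240 205 1.3687009 [0.5385 0.0839 0.0104]
229 165 1.2871584 [0.6284 0.1035 0.0997]
229 225 1.3792202 [ 0.4874  0.1142 -0.0045]
205 225 1.2934949 [0.4827 0.165  0.081 ]
341 180 1.1502739 [ 0.5684 -0.1552  0.2327]
270 225 1.376087 [ 0.486   0.0063 -0.0012]
```

View pics/crop1.png

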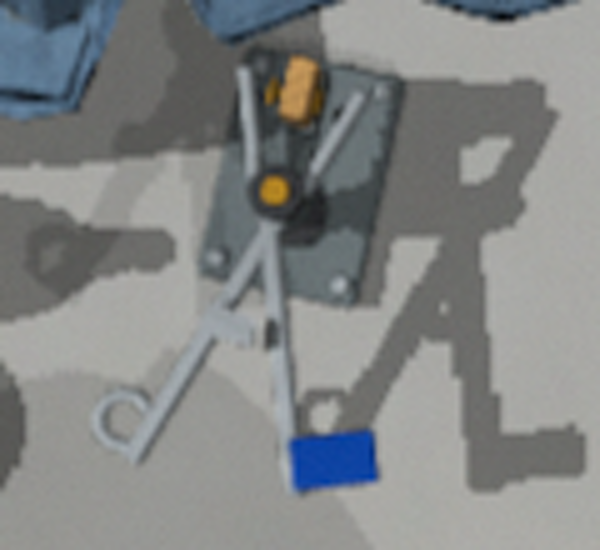

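```bash
python3 - <<'E'
from h import *
p=cv2.imread("pics/top.png").astype(int); d=np.load("pics/top_d.npy")
C=lambda x,y:(170+(x-2)/5,150+(y-2)/5)
for n,x,y,z in [("piv",273,190,.097),("ltip",138,460,.083),("rtip",297,490,.083),("lmid",190,364,.083),("rmid",281,364,.083),("pA",252,50,.012),("pB",403,80,.012),("pC",202,272,.012),("pD",358,303,.012),("blue",333,461,.09)]:
    print(n,unproj("top",*C(x,y),z=z).round(4))
b,g,r=p[...,0],p[...,1],p[...,2]
m=(b>120)&(r<60)&(g<100); m[:230]=0;m[255:]=0;m[:,:222]=0;m[:,250:]=0
m2=cv2.erode(m.astype(np.uint8),np.ones((3,3)))>0
P=np.array([unproj("top",u,v,d=d[v,u]) for v,u in np.argwhere(m2)]);print(m.sum(),P.mean(0),P[:,2].std())
P=np.array([unproj("top",u,v,d=d[v,u]) for v,u in np.argwhere(m)]);print("rect",cv2.minAreaRect((P[:,:2]*1000).astype(np.float32)))
for k in np.linspace(.3,.9,9):
  for n,(x,y) in dict(l=(138,460),r=(297,490)).items():
    u,v=C(273+k*(x-273),190+k*(y-190)); u,v=int(round(u)),int(round(v)); print(n,unproj("top",u,v,d=d[v,u]).round(4))
E
```

```text
piv [0.5729 0.1157 0.097 ]
ltip [0.4419 0.1838 0.083 ]
rtip [0.4263 0.1058 0.083 ]
lmid [0.4889 0.1583 0.083 ]
rmid [0.4884 0.1135 0.083 ]
pA [0.6587 0.1357 0.012 ]
pB [0.6419 0.0565 0.012 ]
pC [0.5418 0.162  0.012 ]
pD [0.5246 0.0807 0.012 ]
blue [0.4401 0.0875 0.09  ]
163 [0.44061652 0.08587865 0.10227162] 0.12225595503212476
rect ((431.5160217285156, 41.22733688354492), (136.8278045654297, 34.946998596191406), 77.6382064819336)
l [0.534  0.1372 0.0857]
r [0.5292 0.1131 0.0807]
l [0.5241 0.1421 0.0861]
r [0.5187 0.1125 0.0864]
l [0.5135 0.1459 0.0947]
r [0.5064 0.1126 0.0858]
l [0.5035 0.1504 0.0974]
r [0.4966 0.1103 0.0843]
l [0.4946 0.1569 0.086 ]
r [0.4845 0.1107 0.0814]
l [0.4846 0.1615 0.0883]
r [0.4743 0.1102 0.0867]
l [0.475  0.1667 0.0859]
r [0.462  0.1077 0.0869]
l [0.4654 0.1721 0.0831]
r [0.4522 0.1079 0.0857]
l [0.4556 0.1768 0.0841]
r [0.4398 0.1051 0.0897]
```

```bash
cat >> h.py <<'E'
YAW=-0.209; PIV=np.array([.574,.1157])
def bp(x,y,P=None,yaw=None):
    P=PIV if P is None else P; yaw=YAW if yaw is None else yaw
    c,s=np.cos(yaw),np.sin(yaw); return P+np.array([c*x-s*y,s*x+c*y])
def tb(f):  # force in base frame
    c,s=np.cos(YAW),np.sin(YAW); return np.array([c*f[0]+s*f[1],-s*f[0]+c*f[1],f[2]])
def st():
    s=ctrl.sense(); print("t %.2f pos %s F(base) %s w %.4f gf %.1f"%(s["t"],s["position"].round(4),tb(s["ft_force"]).round(2),s["gripper_width"],s["gripper_force"])); return s
def wpix(u,v,z,m):  # fisheye pixel -> world on plane z
    f=210/np.tan(np.radians(m["vertical_fov"]/2)); T=np.linalg.inv(np.array(m["world_to_cam"]))
    a=np.array([u-m["cx"],v-m["cy"]]); r=np.hypot(*a); th=r/f
    ray=np.r_[a/r*np.sin(th),np.cos(th)]; w=T[:3,:3]@ray; return T[:3,3]+w*(z-T[2,3])/w[2]
E
python3 - <<'E'
from h import *
import pickle
o=down(YAW+np.pi); xy=bp(-.098,0); print(xy)
print(ctrl.ik([*xy,.2],o),ctrl.ik([*xy,.072],o),ctrl.ik([*bp(-.129,-.04),.08],o))
ctrl.move_ptp([*xy,.20],o); ctrl.wait(.3); st()
m=ctrl.camera_model("wrist"); p,d=ctrl.get_image("wrist"); pickle.dump((m,d),open("pics/w1.pkl","wb"))
cv2.imwrite("pics/w1.png",p[:,:,::-1]); cv2.imwrite("pics/w1b.png",cv2.resize(p[:,:,::-1],(784,588),interpolation=cv2.INTER_CUBIC)); print(m)
E
```

```text
[0.47813259 0.13603321]
[ 0.01342962 -0.21653992 -0.28909793  1.49823832  0.          0.22242962] [ 0.01342962 -0.1729571  -0.48439142  1.25936201  0.          0.22242962] [-0.06022127 -0.33236275 -0.60415316  1.29900591  0.          0.14877873]
t 2.14 pos [0.4781 0.1364 0.2   ] F(base) [-0.76 -0.02 -0.38] w 0.0854 gf 0.0
{'vertical_fov': 65.70646984690485, 'cx': 277.29981589202214, 'cy': 211.4940388621617, 'world_to_cam': array([[ 2.06851950e-01,  9.78372164e-01,  4.23092196e-04,
        -2.33863454e-01],
       [ 9.40152452e-01, -1.98891014e-01,  2.76687063e-01,
        -4.45176704e-01],
       [ 2.70787070e-01, -5.68354874e-02, -9.60959984e-01,
         2.16868975e-01],
       [ 0.00000000e+00,  0.00000000e+00,  0.00000000e+00,
         1.00000000e+00]])}
```

View pics/w1b.png

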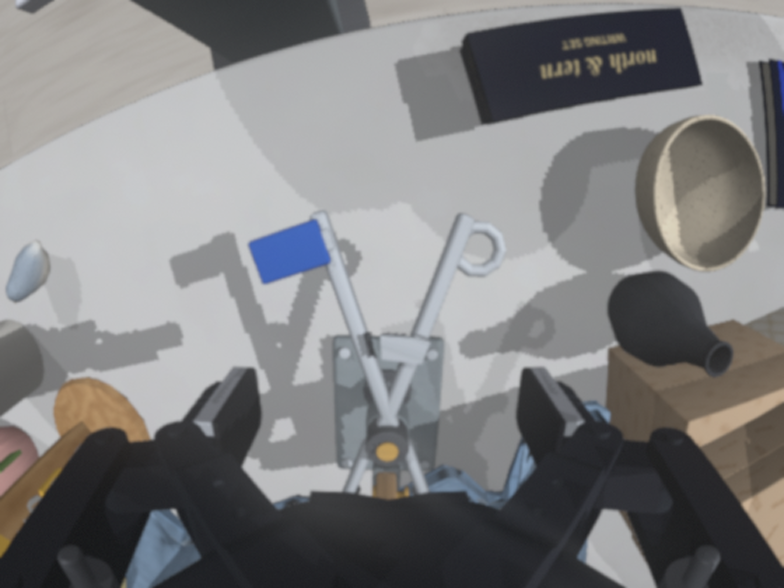

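```bash
python3 - <<'E'
from h import *
import pickle
m,d=pickle.load(open("pics/w1.pkl","rb"))
def base(w):
    q=w[:2]-PIV; c,s=np.cos(YAW),np.sin(YAW); return np.array([c*q[0]+s*q[1],-s*q[0]+c*q[1]])
T=np.linalg.inv(m["world_to_cam"]); f=210/np.tan(np.radians(m["vertical_fov"]/2))
for n,x,y,z in [("piv",387,452,.097),("ltip",467,217,.086),("rtip",320,215,.086),("blue",291,252,.09),("lm",441,280,.086),("rm",346,280,.086)]:
    u,v=x/1.4,y/1.4; w=wpix(u,v,z,m); dd=d[int(round(v)),int(round(u))]
    a=np.array([u-m["cx"],v-m["cy"]]); r=np.hypot(*a); k=np.tan(r/f)/r
    w2=(T@np.r_[a*k*dd,dd,1])[:3]
    print(n,w.round(4),base(w).round(4),"depth:",w2.round(4))
E
```

```text
piv [0.5729 0.1171 0.097 ] [-0.0013  0.0011] depth: [0.5729 0.1171 0.097 ]
ltip [0.4424 0.1894 0.086 ] [-0.144   0.0448] depth: [0.4422 0.1892 0.0872]
rtip [0.4249 0.1113 0.086 ] [-0.145  -0.0353] depth: [0.4248 0.1115 0.0871]
blue [0.4407 0.0914 0.09  ] [-0.1254 -0.0514] depth: [0.4408 0.0914 0.0897]
lm [0.4744 0.1688 0.086 ] [-0.1085  0.0313] depth: [0.474  0.1687 0.0875]
rm [0.4634 0.117  0.086 ] [-0.1085 -0.0217] depth: [0.4634 0.117  0.0862]
```

```bash
sed -i 's/^YAW=.*/YAW=-0.222; PIV=np.array([.574,.1167])/' h.py; python3 - <<'E'
from h import *
o=down(YAW+np.pi); xy=bp(-.098,0)
ctrl.line_to([*xy,.12],o,max_speed=.12)
print(ctrl.line_to([*xy,.069],max_speed=.06,threshold=4)); s=st()
for w in (.068,.064,.061,.058,.055):
    ctrl.grip(w); s=st()
    if s["gripper_force"]>20 or abs(s["ft_force"]).max()>8: break
m=ctrl.camera_model("wrist"); p,d=ctrl.get_image("wrist")
cv2.imwrite("pics/w2.png",p[:,:,::-1])
E
```

```text
False
t 4.01 pos [0.4785 0.1382 0.0692] F(base) [ 1.6  -0.48 -0.01] w 0.0856 gf 0.9
t 4.33 pos [0.4783 0.1381 0.0692] F(base) [ 0.44 -2.8   1.19] w 0.0680 gf 2.9
t 4.55 pos [0.4784 0.1382 0.0691] F(base) [-0.61 -2.59  3.11] w 0.0642 gf 3.1
t 4.77 pos [0.4785 0.1382 0.0691] F(base) [ 0.16 -3.26  2.55] w 0.0608 gf 3.2
t 4.98 pos [0.4785 0.1382 0.0691] F(base) [ 0.11 -3.11  1.88] w 0.0585 gf 3.4
t 5.20 pos [0.4785 0.1383 0.0691] F(base) [ 0.7  -2.44  4.17] w 0.0549 gf 4.3
```

View pics/w2.png

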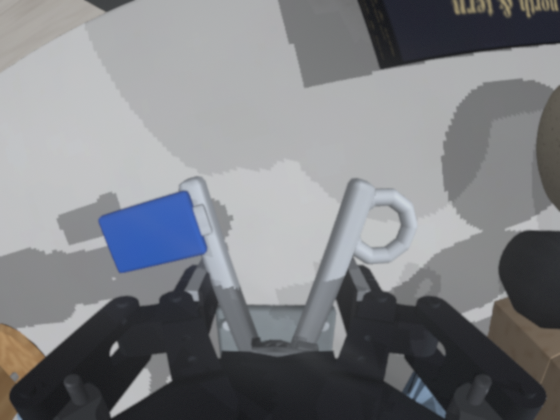

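```bash
python3 - <<'E'
from h import *
for k in range(5):
    s=ctrl.sense(); fy=tb(s["ft_force"])[1]
    if abs(fy)<1: break
    d=bp(0,np.sign(fy)*.001)-PIV
    ctrl.line_to([s["position"][0]+d[0],s["position"][1]+d[1],.069],max_speed=.02); st()
ctrl.grip(.050); st()
E
```

```text
t 5.50 pos [0.4784 0.1378 0.069 ] F(base) [1.08 1.94 3.39] w 0.0552 gf 4.7
t 5.75 pos [0.4784 0.1384 0.0688] F(base) [ 0.92 -3.62  2.89] w 0.0554 gf 4.2
t 6.00 pos [0.4782 0.1378 0.0689] F(base) [1.85 3.63 1.35] w 0.0549 gf 4.7
t 6.25 pos [0.4783 0.1384 0.0689] F(base) [ 0.6  -1.8   1.09] w 0.0549 gf 4.3
t 6.50 pos [0.4781 0.1378 0.0689] F(base) [-0.15  3.17 -0.64] w 0.0552 gf 4.8
t 6.72 pos [0.4782 0.1379 0.0693] F(base) [-1.64  4.24  2.58] w 0.0498 gf 6.9
```

```bash
python3 - <<'E'
from h import *
ctrl.line_to([.4783,.1381,.069],max_speed=.02)
for w in (.044,.038,.034,.032,.031,.0305,.030,.0295,.029,.0286,.0283,.028,.0277):
    ctrl.grip(w); s=st()
    if s["gripper_force"]>24 or abs(s["ft_force"]).max()>12: break
E
```

```text
t 7.21 pos [0.4785 0.138  0.0692] F(base) [-0.92  2.5   4.9 ] w 0.0440 gf 7.1
t 7.44 pos [0.4785 0.138  0.0692] F(base) [0.4  3.3  5.13] w 0.0383 gf 6.8
t 7.66 pos [0.4784 0.1381 0.0691] F(base) [-0.21  2.63  4.97] w 0.0345 gf 9.3
t 7.88 pos [0.4784 0.1381 0.0692] F(base) [0.04 2.34 6.52] w 0.0319 gf 7.5
t 8.09 pos [0.4784 0.1381 0.0692] F(base) [-1.23  1.71  5.61] w 0.0314 gf 7.6
t 8.31 pos [0.4784 0.1381 0.0692] F(base) [-1.22  2.08  6.03] w 0.0305 gf 7.7
t 8.53 pos [0.4784 0.1381 0.0692] F(base) [-0.94  2.77  5.34] w 0.0300 gf 7.7
t 8.74 pos [0.4783 0.1381 0.0692] F(base) [-0.31  2.82  6.5 ] w 0.0297 gf 7.8
t 8.96 pos [0.4783 0.1381 0.0692] F(base) [-1.15  1.91  6.45] w 0.0292 gf 7.8
t 9.18 pos [0.4784 0.1381 0.0692] F(base) [-0.99  2.64  6.01] w 0.0286 gf 7.9
t 9.39 pos [0.4783 0.1381 0.0692] F(base) [-1.27  2.53  6.39] w 0.0283 gf 7.9
t 9.61 pos [0.4783 0.1381 0.0692] F(base) [-0.51  4.21  7.16] w 0.0280 gf 7.9
t 9.82 pos [0.4783 0.1381 0.0692] F(base) [-1.12  2.66  6.29] w 0.0281 gf 8.0
```

```bash
python3 - <<'E'
from h import *
z=.069
for k in range(5):
    s=ctrl.sense()
    if s["ft_force"][2]<1.5: break
    z+=.0015; ctrl.line_to([.4783,.1381,z],max_speed=.02); st()
for w in (.0275,.0272,.0269,.0266,.0263,.026,.0257):
    ctrl.grip(w); s=st()
    if s["gripper_force"]>16 or abs(s["ft_force"]).max()>12: break
E
```

```text
t 10.07 pos [0.4783 0.1381 0.0702] F(base) [1.9  3.08 0.64] w 0.0279 gf 7.9
t 10.29 pos [0.4782 0.1381 0.0703] F(base) [2.35 3.03 0.09] w 0.0278 gf 8.0
t 10.51 pos [0.4782 0.1381 0.0704] F(base) [1.33 3.32 0.33] w 0.0275 gf 8.0
t 10.72 pos [0.4782 0.1381 0.0704] F(base) [ 1.97  3.23 -1.93] w 0.0269 gf 8.0
t 10.94 pos [0.4782 0.1381 0.0704] F(base) [ 0.59  4.19 -1.92] w 0.0270 gf 8.1
t 11.16 pos [0.4782 0.1381 0.0704] F(base) [ 0.01  4.06 -1.61] w 0.0263 gf 8.7
t 11.38 pos [0.4782 0.1382 0.0704] F(base) [ 0.69  4.6  -0.76] w 0.0258 gf 9.6
t 11.59 pos [0.4782 0.1382 0.0704] F(base) [-0.44  4.88 -1.72] w 0.0257 gf 10.6
```

```bash
python3 - <<'E'
from h import *
for w in (.0254,.0251,.0248,.0245,.0242,.0239,.0235,.023,.0225,.022):
    ctrl.grip(w); s=st()
    if s["gripper_force"]>19 or abs(s["ft_force"]).max()>12: break
p,d=ctrl.get_image("wrist"); cv2.imwrite("pics/w3.png",p[:,:,::-1])
E
```

```text
t 11.81 pos [0.4782 0.1383 0.0705] F(base) [-0.44  5.22 -2.33] w 0.0254 gf 11.5
t 12.03 pos [0.4782 0.1384 0.0705] F(base) [ 0.05  5.77 -1.46] w 0.0254 gf 12.4
t 12.24 pos [0.4782 0.1384 0.0705] F(base) [-0.39  6.75 -1.33] w 0.0249 gf 13.3
t 12.46 pos [0.4782 0.1385 0.0705] F(base) [-0.89  8.02 -1.02] w 0.0246 gf 14.2
t 12.68 pos [0.4782 0.1386 0.0705] F(base) [-0.67  7.23 -0.79] w 0.0244 gf 15.1
t 12.89 pos [0.4782 0.1387 0.0705] F(base) [-0.43  7.66 -1.64] w 0.0244 gf 16.0
t 13.11 pos [0.4782 0.1387 0.0706] F(base) [-1.35  7.67 -1.12] w 0.0240 gf 17.3
t 13.32 pos [0.4783 0.1389 0.0706] F(base) [-0.65  8.76 -1.53] w 0.0234 gf 18.8
t 13.54 pos [0.4782 0.139  0.0706] F(base) [-1.11 10.1   0.46] w 0.0230 gf 20.4
```

View pics/w3.png

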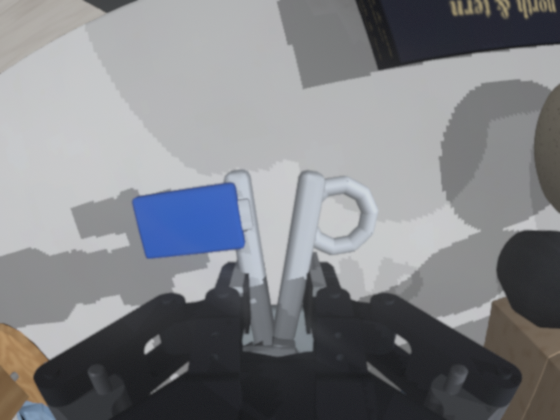

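```bash
python3 - <<'E'
from h import *
for w in (.0255,.028,.030,.032,.036,.045):
    ctrl.grip(w); s=st()
p,d=ctrl.get_image("wrist"); cv2.imwrite("pics/w4.png",p[:,:,::-1])
E
```

```text
t 13.81 pos [0.4782 0.1383 0.0705] F(base) [-0.48  6.02 -1.32] w 0.0257 gf 11.7
t 14.03 pos [0.4782 0.1379 0.0704] F(base) [ 0.22  3.94 -1.79] w 0.0279 gf 6.3
t 14.24 pos [0.4784 0.1378 0.0706] F(base) [ 0.33 -0.06 -1.58] w 0.0298 gf 4.9
t 14.46 pos [0.4785 0.1379 0.0706] F(base) [ 1.17 -0.63 -0.41] w 0.0321 gf 4.6
t 14.68 pos [0.4782 0.138  0.0705] F(base) [-0.63  0.49 -0.37] w 0.0359 gf 0.0
t 14.93 pos [0.4782 0.1381 0.0705] F(base) [ 0.33 -0.3   0.  ] w 0.0449 gf 0.0
```

View pics/w4.png

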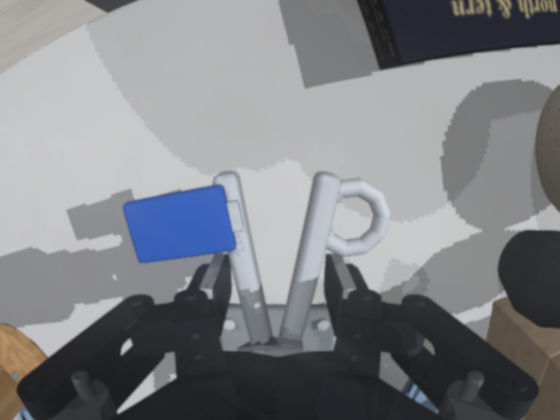

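```bash
cat >> h.py <<'E'
def theta(save=None):
    m=ctrl.camera_model("wrist"); p,d=ctrl.get_image("wrist"); m2=m
    if save: cv2.imwrite(save,p[:,:,::-1])
    c,s=np.cos(YAW),np.sin(YAW); out=[]
    f=210/np.tan(np.radians(m["vertical_fov"]/2)); T=np.linalg.inv(m["world_to_cam"])
    for v in range(190,245,6):
        q=[]
        U=np.arange(150,420); a=np.stack([U-m["cx"],np.full(U.shape,v-m["cy"])],1); r=np.hypot(a[:,0],a[:,1])[:,None]
        k=np.tan(r/f)/r; dd=d[v,150:420][:,None]; W=(T@np.hstack([a*k*dd,dd,np.ones_like(dd)]).T)[:3].T
        B=W[:,:2]-PIV; bx=c*B[:,0]+s*B[:,1]; by=-s*B[:,0]+c*B[:,1]; low=W[:,2]<.05
        i=int(np.argmin(abs(by)+(~low)*1.0)); l=i; h=i
        while l>0 and low[l-1]: l-=1
        while h<len(U)-1 and low[h+1]: h+=1
        # edges evaluated at bar height: use bar pixels just outside the gap
        e1,e2=by[max(l-1,0)],by[min(h+1,len(U)-1)]; x=-(bx[max(l-1,0)]+bx[min(h+1,len(U)-1)])/2
        out.append((x,(abs(e1-e2)/2+.005)/x,(e1+e2)/2))
    o=np.array(out); print("theta half %.4f  closing %.3f  r %s mid %.4f"%(np.median(o[:,1]),.2575-np.median(o[:,1]),o[[0,-1],0].round(3),np.median(o[:,2]))); return np.median(o[:,1])
E
python3 - <<'E'
from h import *
theta()
ctrl.line_to([.4783,.1386,.0715],max_speed=.02)
for w in (.036,.030,.027,.025,.023,.0215,.020,.0185,.017):
    ctrl.grip(w); s=st(); theta()
    if s["gripper_force"]>27 or abs(s["ft_force"]).max()>12: break
E
```

```text
theta half 0.1243  closing 0.133  r [0.156 0.145] mid 0.0007
t 15.54 pos [0.4783 0.1386 0.0715] F(base) [-0.71 -0.15  0.44] w 0.0359 gf 0.0
theta half 0.1256  closing 0.132  r [0.143 0.12 ] mid 0.0007
t 15.82 pos [0.4781 0.1384 0.0715] F(base) [-2.57 -3.64  1.93] w 0.0301 gf 4.7
theta half 0.1065  closing 0.151  r [0.157 0.12 ] mid 0.0007
t 16.09 pos [0.4781 0.1385 0.0715] F(base) [-2.13 -3.17  3.34] w 0.0272 gf 6.5
theta half 0.0983  closing 0.159  r [0.143 0.12 ] mid 0.0007
t 16.36 pos [0.4782 0.1388 0.0716] F(base) [-4.01 -0.46  4.44] w 0.0253 gf 10.6
theta half 0.0931  closing 0.164  r [0.143 0.122] mid 0.0007
t 16.62 pos [0.4782 0.1393 0.0716] F(base) [-4.93  2.33  4.04] w 0.0238 gf 16.6
theta half 0.0920  closing 0.166  r [0.143 0.145] mid 0.0007
t 16.89 pos [0.4783 0.1396 0.0717] F(base) [-5.05  4.95  5.75] w 0.0221 gf 21.3
theta half 0.0913  closing 0.166  r [0.143 0.121] mid 0.0007
t 17.16 pos [0.4783 0.14   0.0718] F(base) [-6.02  7.21  5.49] w 0.0206 gf 26.0
theta half 0.0892  closing 0.168  r [0.144 0.12 ] mid 0.0006
t 17.43 pos [0.4783 0.1403 0.0718] F(base) [-6.83  8.17  5.83] w 0.0196 gf 30.8
theta half 0.0868  closing 0.171  r [0.144 0.121] mid 0.0007
```

```bash
python3 - <<'E'
from h import *
ctrl.grip(.0245); st(); theta()
for z in (.0725,.074,.0755):
    ctrl.line_to([.4783,.1386,z],max_speed=.02); st()
theta()
for w in (.027,.0285,.030,.032,.034,.037):
    ctrl.grip(w); st(); theta("pics/w5_%d.png"%(w*1e4))
E
```

```text
t 17.71 pos [0.4782 0.1389 0.0716] F(base) [-5.51  0.88  5.35] w 0.0246 gf 12.9
theta half 0.0917  closing 0.166  r [0.143 0.121] mid 0.0006
t 18.01 pos [0.4782 0.1388 0.072 ] F(base) [-1.75  3.09 -2.51] w 0.0249 gf 13.5
t 18.26 pos [0.4782 0.1387 0.0735] F(base) [-0.23  5.01 -8.75] w 0.0245 gf 14.0
t 18.51 pos [0.4783 0.1386 0.0752] F(base) [  0.62   4.96 -10.45] w 0.0245 gf 13.9
theta half 0.0915  closing 0.166  r [0.143 0.145] mid 0.0007
t 18.77 pos [0.4784 0.1382 0.0758] F(base) [ 0.6  -0.26 -6.79] w 0.0270 gf 6.3
theta half 0.0948  closing 0.163  r [0.142 0.118] mid 0.0007
t 19.04 pos [0.4785 0.1383 0.0758] F(base) [ 1.39 -1.7  -4.16] w 0.0284 gf 5.2
theta half 0.1021  closing 0.155  r [0.142 0.118] mid 0.0007
t 19.31 pos [0.4786 0.1383 0.0757] F(base) [ 1.53 -3.6  -3.02] w 0.0298 gf 4.7
theta half 0.1058  closing 0.152  r [0.142 0.119] mid 0.0007
t 19.57 pos [0.4787 0.1384 0.0757] F(base) [ 4.09 -4.17 -3.21] w 0.0320 gf 4.6
theta half 0.1165  closing 0.141  r [0.142 0.119] mid 0.0007
t 19.84 pos [0.4786 0.1385 0.0758] F(base) [ 2.41 -4.41 -2.11] w 0.0341 gf 2.7
theta half 0.1222  closing 0.135  r [0.156 0.118] mid 0.0007
t 20.11 pos [0.4782 0.1391 0.0757] F(base) [-0.25  0.11  0.85] w 0.0370 gf 0.0
theta half 0.0989  closing 0.159  r [0.142 0.119] mid 0.0007
```

```bash
python3 - <<'E'
from h import *
theta(); ctrl.grip(.05); theta(); theta("pics/w6.png"); st()
a=cv2.imread("pics/w5_370.png")[150:300,110:400]; b=cv2.imread("pics/w6.png")[150:300,110:400]
cv2.imwrite("pics/cmp.png",cv2.resize(np.vstack([a,b]),None,fx=2,fy=2))
E
```

```text
theta half 0.1227  closing 0.135  r [0.142 0.119] mid 0.0007
theta half 0.1250  closing 0.132  r [0.142 0.119] mid 0.0007
theta half 0.1249  closing 0.133  r [0.142 0.119] mid 0.0007
t 20.59 pos [0.4783 0.1386 0.0755] F(base) [ 0.25 -0.47  0.9 ] w 0.0497 gf 0.0
```

View pics/cmp.png

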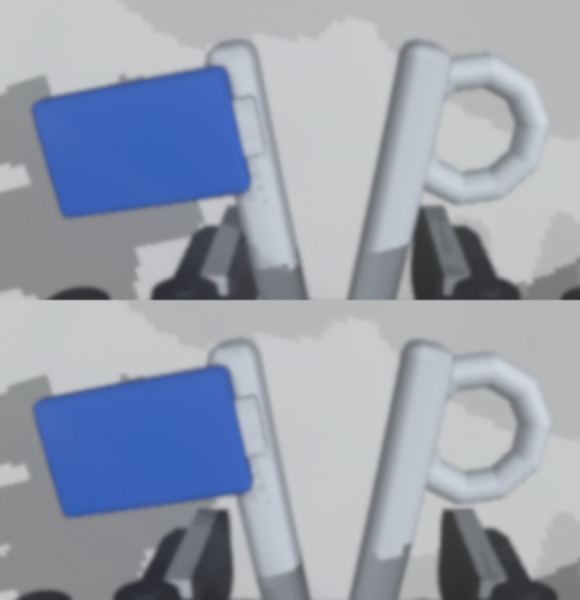

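```bash
cat >> h.py <<'E'
def look():
    """heights of rest (right) and left bar, plus rest base-frame y"""
    m=ctrl.camera_model("wrist"); p,d=ctrl.get_image("wrist"); q=p.astype(int)
    f=210/np.tan(np.radians(m["vertical_fov"]/2)); T=np.linalg.inv(m["world_to_cam"])
    k=(q[...,2]>120)&(q[...,0]<90)&(q[...,2]-q[...,0]>80); k[:,:60]=0; k[:,300:]=0; k[320:]=0
    k=cv2.erode(k.astype(np.uint8),np.ones((7,7)))>0
    V,U=np.nonzero(k); a=np.stack([U-m["cx"],V-m["cy"]],1); r=np.hypot(a[:,0],a[:,1])[:,None]; dd=d[V,U][:,None]
    W=(T@np.hstack([a*np.tan(r/f)/r*dd,dd,np.ones_like(dd)]).T)[:3].T
    c,s=np.cos(YAW),np.sin(YAW); B=W[:,:2]-PIV
    by=-s*B[:,0]+c*B[:,1]; A=np.c_[by-np.median(by),np.ones(len(by))]; sl=np.linalg.lstsq(A,W[:,2],rcond=None)[0]
    print("  rest n %d z %.4f slope_y %.3f basexy %.4f %.4f"%(len(V),np.median(W[:,2]),sl[0],np.median(c*B[:,0]+s*B[:,1]),np.median(by)))
E
python3 - <<'E'
from h import *
look()
ctrl.line_to([.4783,.1386,.0735],max_speed=.03)
for w in (.036,.032,.029,.027,.0255):
    ctrl.grip(w); st(); look()
for z in (.0745,.0755):
    ctrl.line_to([.4783,.1386,z],max_speed=.02); st(); look()
E
```

```text
rest n 4884 z 0.0909 slope_y 0.113 basexy -0.1326 -0.0350
t 21.18 pos [0.4783 0.1386 0.0735] F(base) [-0.31  0.38 -0.32] w 0.0352 gf 0.0
  rest n 5022 z 0.0909 slope_y 0.142 basexy -0.1326 -0.0350
t 21.45 pos [0.4781 0.1383 0.0735] F(base) [-1.23 -4.94  1.43] w 0.0322 gf 4.5
  rest n 5064 z 0.0908 slope_y 0.149 basexy -0.1329 -0.0340
t 21.72 pos [0.4781 0.1385 0.0734] F(base) [-2.13 -4.03  2.88] w 0.0290 gf 4.9
  rest n 5122 z 0.0905 slope_y 0.136 basexy -0.1333 -0.0325
t 21.98 pos [0.4782 0.1386 0.0735] F(base) [-3.29 -2.58  1.74] w 0.0270 gf 6.1
  rest n 5144 z 0.0903 slope_y 0.126 basexy -0.1336 -0.0316
t 22.25 pos [0.4782 0.1388 0.0735] F(base) [-3.53 -1.89  3.18] w 0.0257 gf 8.7
  rest n 5156 z 0.0903 slope_y 0.137 basexy -0.1337 -0.0311
t 22.55 pos [0.4782 0.1387 0.0741] F(base) [-2.11  0.19 -1.46] w 0.0260 gf 9.1
  rest n 5145 z 0.0908 slope_y 0.096 basexy -0.1337 -0.0311
t 22.85 pos [0.4781 0.1386 0.0751] F(base) [-1.05 -0.19 -5.21] w 0.0260 gf 9.3
  rest n 5100 z 0.0912 slope_y 0.150 basexy -0.1336 -0.0311
```

```bash
sed -i 's/    o=np.array(out); print/    if rows: [print("   r %.4f gap %.4f"%(a[0],2*(a[1]*a[0]-.005))) for a in out]\n    o=np.array(out); print/; s/def theta(save=None)/def theta(save=None,rows=None)/; s/range(190,245,6)/(rows or range(190,245,6))/' h.py
python3 - <<'E'
from h import *
theta(rows=range(190,300,10))
ctrl.line_to([.4783,.1386,.074],max_speed=.02); look()
for w in (.028,.030,.050): ctrl.grip(w); st(); look()
theta(rows=range(190,300,10))
E
```

```text
r 0.1422 gap 0.0177
   r 0.1387 gap 0.0167
   r 0.1342 gap 0.0154
   r 0.1300 gap 0.0143
   r 0.1259 gap 0.0132
   r 0.1209 gap 0.0118
   r 0.1162 gap 0.0106
   r 0.1415 gap 0.0037
   r 0.1068 gap 0.0079
   r 0.1025 gap 0.0066
   r 0.0971 gap 0.0049
theta half 0.0901  closing 0.167  r [0.142 0.097] mid 0.0007
  rest n 5141 z 0.0909 slope_y 0.070 basexy -0.1336 -0.0311
t 23.47 pos [0.4786 0.1384 0.0742] F(base) [-1.57 -2.85 -0.18] w 0.0282 gf 5.4
  rest n 5124 z 0.0908 slope_y 0.116 basexy -0.1334 -0.0320
t 23.73 pos [0.4786 0.1384 0.0741] F(base) [-0.36 -4.68 -0.21] w 0.0299 gf 4.7
  rest n 5088 z 0.0909 slope_y 0.146 basexy -0.1331 -0.0330
t 24.12 pos [0.4785 0.1389 0.0742] F(base) [ 0.25  0.02 -0.13] w 0.0498 gf 0.0
  rest n 4975 z 0.0909 slope_y 0.138 basexy -0.1326 -0.0349
   r 0.1562 gap 0.0123
   r 0.1382 gap 0.0254
   r 0.1344 gap 0.0237
   r 0.1298 gap 0.0221
   r 0.1253 gap 0.0207
   r 0.1209 gap 0.0193
   r 0.1161 gap 0.0179
   r 0.1116 gap 0.0163
   r 0.1073 gap 0.0146
   r 0.1030 gap 0.0130
   r 0.0967 gap 0.0107
theta half 0.1200  closing 0.138  r [0.156 0.097] mid 0.0006
```

```bash
python3 - <<'E'
from h import *
s=ctrl.sense(); ctrl.line_to([*s["position"][:2],.13],max_speed=.1)
ctrl.grip(0.0); look()
xy=bp(-.131,-.0385); ctrl.line_to([*xy,.125],max_speed=.1); s=st()
ctrl.line_to([*xy,.108],max_speed=.05); st()
print(ctrl.line_to([*xy,.096],max_speed=.015,threshold=2)); s=st()
p,d=ctrl.get_image("wrist"); cv2.imwrite("pics/w7.png",p[:,:,::-1])
E
```

```text
rest n 2355 z 0.0909 slope_y 0.125 basexy -0.1322 -0.0357
t 26.17 pos [0.4382 0.108  0.1252] F(base) [0.49 0.21 0.61] w -0.0001 gf 0.0
t 26.66 pos [0.4375 0.1081 0.1076] F(base) [-0.1  -0.39  0.18] w -0.0000 gf 0.0
True
t 27.25 pos [0.4375 0.1079 0.0989] F(base) [ 1.96 -1.09  3.03] w -0.0001 gf 0.8
```

View pics/w7.png

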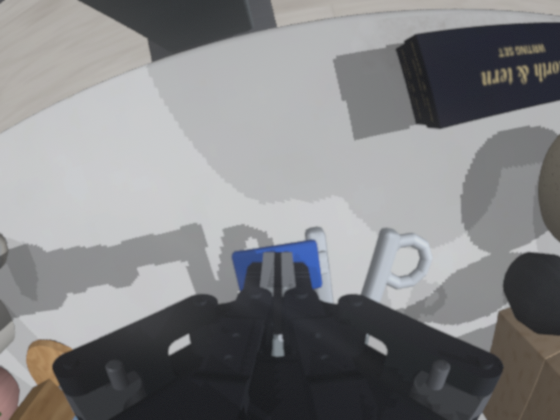

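```bash
python3 - <<'E'
from h import *
xy=bp(-.131,-.0385); z=.0985
for k in range(9):
    z-=.0008; ctrl.line_to([*xy,z],max_speed=.02); s=st()
    if s["ft_force"][2]>8.5: break
p,d=ctrl.get_image("wrist"); cv2.imwrite("pics/w8.png",p[:,:,::-1]); theta()
E
```

```text
t 27.55 pos [0.4378 0.1079 0.0977] F(base) [ 0.57 -1.92  2.17] w -0.0001 gf 1.3
t 27.80 pos [0.4379 0.1079 0.097 ] F(base) [ 1.28 -0.66  2.64] w 0.0001 gf 1.5
t 28.05 pos [0.4378 0.108  0.0962] F(base) [ 0.63 -0.27  3.34] w -0.0002 gf 1.8
t 28.30 pos [0.4378 0.108  0.0954] F(base) [ 0.4 -1.3  4.5] w -0.0004 gf 2.0
t 28.55 pos [0.4378 0.108  0.0946] F(base) [ 0.17 -1.7   4.59] w 0.0004 gf 2.3
t 28.80 pos [0.4378 0.108  0.0938] F(base) [ 0.26 -0.77  5.23] w 0.0001 gf 2.5
t 29.05 pos [0.4378 0.108  0.093 ] F(base) [-0.87 -0.33  5.43] w -0.0001 gf 2.8
t 29.30 pos [0.4378 0.108  0.0923] F(base) [ 0.24 -0.65  5.65] w -0.0001 gf 3.0
t 29.55 pos [0.4378 0.108  0.0916] F(base) [-0.69 -1.37  6.94] w 0.0002 gf 3.6
theta half 0.3633  closing -0.106  r [0.203 0.157] mid -0.0072
```

```bash
python3 - <<'E'
from h import *
look()
a=cv2.imread("pics/w7.png"); b=cv2.imread("pics/w8.png"); print([cv2.boundingRect(((i[...,0]>120)&(i[...,2]<90)&(i[...,0].astype(int)-i[...,2]>80)).astype(np.uint8)[200:330,150:400]) for i in (a,b)])
E
```

```text
rest n 0 z nan slope_y 0.000 basexy nan nan
[(104, 41, 67, 47), (70, 99, 4, 2)]
  return _methods._mean(a, axis=axis, dtype=dtype,
  ret = ret.dtype.type(ret / rcount)
```

```bash
python3 - <<'E'
from h import *
s=ctrl.sense(); ctrl.line_to([*s["position"][:2],.15],max_speed=.08); st()
ctrl.line_to([*bp(-.098,0),.20],max_speed=.15); ctrl.wait(.2); st(); look()
p,d=ctrl.get_image("wrist"); b=cv2.imread("pics/w8.png")
cv2.imwrite("pics/fin.png",cv2.resize(np.hstack([b[150:420,100:480],p[120:390,100:480,::-1]]),None,fx=1.05,fy=1.05))
E
```

```text
t 30.58 pos [0.4376 0.108  0.1495] F(base) [-0.65  0.58 -0.54] w 0.0003 gf 0.0
t 31.41 pos [0.4777 0.138  0.1993] F(base) [-0.64 -0.05 -0.34] w -0.0002 gf 0.0
  rest n 975 z 0.0908 slope_y 0.553 basexy -0.1249 -0.0545
```

View pics/fin.png

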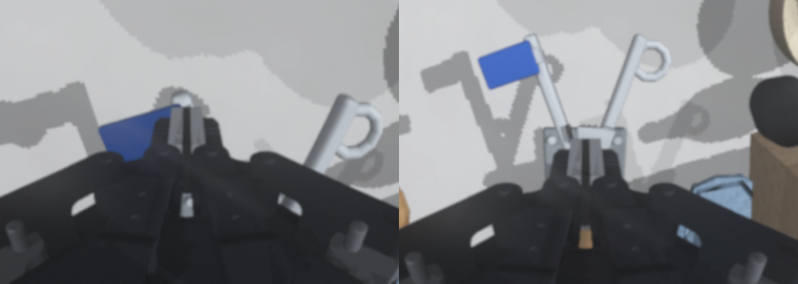

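```bash
python3 - <<'E'
from bench import ctrl
print(ctrl.hand_in())
E
```

```text
the job is handed in; nothing more can be done
None
```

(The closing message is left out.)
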